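Index the inspection table to the module with the square can

ROBOT

A 6-joint arm with a two-finger parallel gripper is mounted at the origin on the work surface. World frame = base frame: x ahead of the robot, y to its left, z up, the work surface at z = 0. Lengths are in m, angles in degrees, forces in N, time in s.
With the tool pointing down it reaches from about 0.225 to 0.875 m from the base axis. Payload 3.4 kg.
Tool frame: the origin (TCP) lies midway between the tips of the shut fingers; the grasp point (between the pads) lies 19 mm behind it; y points along the fingers, x is the direction in which the jaws open and shut, and the axes are right-handed (so a half turn about y gives the same grasp; the last joint's range is limited). The gripper opens to 85 mm and grips with 20 to 120 N. Pads are 22 mm wide; open, the fingers measure 114 mm over their backs; the gripper's body (76 mm by 85 mm) begins 54 mm behind the grasp point. The pads swing forward as they close: fully open they stand 13 mm farther back than shut.
Start: joints at [61.135, 15.808, 86.224, -0, 77.962, -6.933], TCP at [0.215, 0.533, 0.231] pointing down, gripper open.
Joint ranges: [-165.64, 165.64], [-43.16, 119.46], [12.63, 154.43], [-67.54, 247.53], [6.08, 155.33], [-154.97, 154.97]. Speed limits (degrees/s): [147.25, 147.25, 180, 180, 180, 180].

INTERFACE

Orientations are given as a 3x3 rotation matrix whose columns are the frame's x, y, z axes.
In Python, from plant import env, eyes gives the robot as it stands.
- The arm moves only by the tool jog_arm, never from a script. Its arguments are lists of equal length, an entry for each row: "grip": the opening in per cent of the stroke, from 0 (shut) to 100 (fully open); "translation": the shift along the tool's x, y, z in mm, a list of three; "twist": the turn, a rotation vector about the tool's x, y, z in degrees, a list of three. In form: {"grip": [grip, ...], "translation": [[x, y, z], ...], "twist": [[ax, ay, az], ...]}. A call has 1 to 10 rows; each row is the pose to reach, as a shift and turn from the pose commanded when the call began, along the tool's axes at that moment; what a row does not reach only later rows make up. A row lasts 1/10 s, in which the tool goes at most 50 mm and 8.59 degrees, less where a joint would pass 70% of its speed; a pose out of reach is approached as far as the arm can. A call with a gripper value outside its range is refused whole. The fingers move at their own pace and stop on an object; "force" is the grip in N (left out, the last holds). Time passes only in rows, so rows that repeat a pose let the fingers close. It gives the time, the measured TCP pose, the force and the opening at its end, in the units of the state.
- env.get_obs(): the state, without advancing time (a new reading comes with each control period).
- eyes.capture(name): name is "side" or "top" or "wrist"; returns (picture, depth): 400x640x3 uint8, red, green, blue; 400x640 float32, m along the optical axis (not along the pixel's ray), 0 where there is no reading.
- eyes.camera_info(name): a dict with "intrinsics" (3x3 intrinsics, pixels), "rvec" (rotation vector, rad) and "tvec" (3), from world to camera coordinates, as OpenCV has them. Camera axes: x right, y down, z forward; pixel columns grow to the right and rows downward; lengths in m; the calibration is good to about 2 mm. A picture is of the moment at which its call begins: read the wrist's pose just before it. camera_info takes no time and is no camera call; for the wrist camera it gives the pose at the moment of the call.
- env.job_done(): hands the job in, once; it reports no verdict.
The state is a dict: "time_s": time; "q": joint angles; "dq": joint speeds; "tau": joint torques, N m; "eef_pos": TCP position; "eef_rot": TCP orientation; "force": force on the tool from outside, world axes, zero at the start; "wrist_torque": the same for the moment, N m; "width": opening from 0.0 (shut) to 1.0 (fully open).
Only numpy, scipy, OpenCV 4.12 (cv2) and the standard library are available. Lean on these libraries where they do the work, as an engineer would, in place of code of your own. Each camera call takes 0.05 s, during which the arm holds its last target.

TASK

First pick up the bottle that stands in the way of the indexing table's posts and stand it upright in the low grey tray. Then push the table round by its posts until the module with the tall square metal can is under the microscope lens, with the table clicked home in its stop. Leave the modules in their nests and the other things on the bench where they are, and do not knock the bottle over.

Things in the scene. Friction and masses are not known exactly. Their poses are not given: they have to be found in the camera images.
- station: Fixed inspection station. Origin on the bench on the indexing disc's vertical axis. Grey housing (radius 112, 42 high) under an aluminium disc (radius 118, top at z 60). Six nests at radius 80, at 30, 90, 150, 210, 270, 330 degrees from this body's x axis when the disc is at a stop. The microscope stands on the +y side: pole 420 high at y 225 mm.
- post (a point): Centre, at half height (z 86), of one of the six equal upright steel posts by which the disc is pushed; it turns with the disc. Each post is 16 mm in diameter, at radius 145 outside the rim, from z 58 to z 115, on an arm midway between two nests. Posts stand at 0, 60, .. 300 degrees plus the joint angle from the station's x axis; this is the one at 0 degrees plus the joint angle.
- turret (a joint): Angle of the indexing disc on the station in rad, positive anticlockwise from above, 0 at the start; turns either way, more than a full turn. A sprung detent (black knob low under the rim) gives six stops 60 degrees (1.047 rad) apart: 0, +-1.047, +-2.094, .. It pulls the disc into the nearest stop and takes about 7 N at a post to overcome.
- lens (a point): Point on the disc's top (z 60) straight under the microscope lens: the centre of a nest when the disc is at a stop; that nest is empty at the start. The black ring light (radius 43) hangs 140 mm above it, the microscope head, 96 wide, over that up to z 354, with eyepieces leaning to the station's +x, up to z 400 and 130 mm out.
- module_can: Loose round module, white dish 66 mm across and 10 mm high with a green board on top, standing between three 12 mm pins of one of the disc's nests; the one wanted: it carries a square metal can 32 x 32 mm, 28 high (top 38 above the underside). Origin: centre of the underside, z up.
- module_caps: Loose round module, white dish 66 mm across and 10 mm high with a green board on top, standing between three 12 mm pins of one of the disc's nests; with two upright black cylinders 16 mm in diameter, top at 30. Origin: centre of the underside, z up.
- module_strip: Loose round module, white dish 66 mm across and 10 mm high with a green board on top, standing between three 12 mm pins of one of the disc's nests; with a 40 mm long low green connector strip, top at 20. Origin: centre of the underside, z up.
- module_coil: Loose round module, white dish 66 mm across and 10 mm high with a green board on top, standing between three 12 mm pins of one of the disc's nests; with a round copper coil 30 mm in diameter, top at 19. Origin: centre of the underside, z up.
- module_flat: Loose round module, white dish 66 mm across and 10 mm high with a green board on top, standing between three 12 mm pins of one of the disc's nests; with only flat black chips, top at 13. Origin: centre of the underside, z up.
- bottle: Loose white plastic bottle, 44 mm in diameter up to z 95, then a narrow neck and black cap 24 mm in diameter, 125 high in all, about 0.15 kg, standing beside the disc on the side away from the lens, between two posts and in their path. Origin: centre of the underside, z up the axis.
- tray: Low square open grey tray fixed on the bench, 120 x 120 mm outside, walls 4 thick and 18 high, floor 4 thick. Origin: centre of the underside.
- bin: Blue open bin, 110 x 120 x 55 mm high with a divider, fixed, beside the tray (they change places). Origin: centre of the underside.
- spool: Loose black and silver spool standing on end, 64 mm in diameter, 40 high; not to be moved. Origin: centre of the underside, z up.
- jar: Loose jar with black cap, 56 mm in diameter, 65 high; not to be moved. Origin: centre of the underside, z up.
- screwdriver: Loose screwdriver, 170 mm long, lying; not to be moved.
- spare: Loose spare module on the bench, white dish 66 mm across, 14 high; not to be moved. Origin: centre of the underside, z up.
- brush: Loose brush, 160 mm long, lying; not to be moved.
- meter: Loose yellow multimeter, 85 x 160 x 34 mm, lying; not to be moved. Origin: centre of the underside, z up.
Mind the look-alikes: they are no part of the job. What is shaped like the bottle but pink or turquoise is not meant.

How it is judged (in metres and radians):
On the way, in this order (a step that is already met when the one before it is completed fails the run):
1. the bottle stands upright in the tray, released (x of bottle in the frame of tray between -0.05 and 0.05 m and y of bottle in the frame of tray between -0.05 and 0.05 m and z of bottle in the frame of tray below 0.012 m and angle between bottle's own z axis and vertical below 0.12 rad and linear speed of bottle below 0.03 m/s and contact force between the fingers and bottle below 0.2 N), for 0.2 s.
2. the module with the square can is under the lens and the table at rest in its stop (horizontal distance between module_can and lens below 0.007 m and velocity of joint turret between -0.05 and 0.05 rad/s and angle between module_can's own z axis and vertical below 0.1 rad), for 0.3 s.
At the end, for the whole second after the job is handed in: The module with the square can is centred under the lens within 7 mm and level, the table is at rest, and the bottle stands upright (within 7 degrees) on the tray's floor, its axis within 50 mm of the tray's centre along each side, released and at rest (all of step 1 and all of step 2); the robot touches nothing.
It fails at once if the bottle is knocked over (angle between bottle's own z axis and vertical above 0.7 rad).
It fails at once if a module is lifted or knocked out of its nest (height (world z) of any of module_can, module_caps, module_strip, module_coil, module_flat above 0.075 m or height (world z) of any of module_can, module_caps, module_strip, module_coil, module_flat below 0.05 m or angle between any of module_can, module_caps, module_strip, module_coil, module_flat's own z axis and vertical above 0.4 rad).
It fails at once if another thing on the bench is moved by more than 25 mm (distance of any of spool, jar, screwdriver, spare, brush, meter from where it was at the start of the episode above 0.025 m).
It also fails if it takes over 72 s, if anything falls off the work surface, if the arm or the gripper's body presses on something with over 40 N, if the wrist force passes 120 N, or if a joint passes its speed limit or range.

## Working session

There is one attempt and no reset: what is moved stays moved. The work goes in short steps, Python scripts to look and compute and a tool call to move; the robot and the scene stay as the last step left them, time stands still between calls to the robot, and variables do not carry over. Pictures are saved under pics/ and viewed, and the job is handed in when it is done.

Besides the shell and the picture viewer there is one more tool, called after "Request:" as name(argument=value, ...) on one line, values as JSON. jog_arm: Moves the arm, as the interface text tells. Its arguments: {"type":"object","properties":{"grip":{"type":"array","items":{"type":"number"}},"translation":{"type":"array","items":{"type":"array","items":{"type":"number"}}},"twist":{"type":"array","items":{"type":"array","items":{"type":"number"}}},"force":{"type":"number"}},"required":["grip","translation","twist"]}

```bash
ls; mkdir -p pics; cat > h.py <<'E'
import numpy as np, cv2
from plant import env, eyes
def cap(n,tag):
    p,d=eyes.capture(n); cv2.imwrite(f'pics/{tag}.png',p[:,:,::-1]); np.save(f'pics/{tag}.npy',d); ci=eyes.camera_info(n); np.savez(f'pics/{tag}_ci.npz',**{k:np.array(v) for k,v in ci.items()}); return p,d
def cam(tag):
    c=np.load(f'pics/{tag}_ci.npz'); R=cv2.Rodrigues(c['rvec'].astype(float))[0]; return c['intrinsics'],R,c['tvec'].reshape(3)
def ray(tag,u,v,z):
    K,R,t=cam(tag); o=-R.T@t; d=R.T@np.linalg.inv(K)@np.array([u,v,1.]); return o+d*(z-o[2])/d[2]
def cloud(tag):
    K,R,t=cam(tag); d=np.load(f'pics/{tag}.npy'); v,u=np.mgrid[:d.shape[0],:d.shape[1]]
    P=np.stack([(u-K[0,2])/K[0,0]*d,(v-K[1,2])/K[1,1]*d,d],-1); W=(P-t)@R; W[d==0]=np.nan; return W
def proj(tag,X):
    K,R,t=cam(tag); p=K@(R@np.asarray(X)+t); return p[:2]/p[2]
E
python3 - <<'E'
from h import *
for n in ('side','top','wrist'): cap(n,n+'0')
o=env.get_obs(); print({k:np.round(v,3).tolist() for k,v in o.items()})
for n in ('side0','top0','wrist0'):
    K,R,t=cam(n); print(n,np.round(-R.T@t,3),np.round(R[2],2),K[0,0])
E
```

```text
pics
{'time_s': 0.15, 'q': [61.135, 15.84, 86.279, -0.001, 77.961, -6.931], 'dq': [0.043, -0.075, -0.126, -0.026, -0.109, -0.013], 'tau': [0.001, -41.715, -24.603, -0.0, 0.008, -0.0], 'eef_pos': [0.215, 0.533, 0.231], 'eef_rot': [[0.374, -0.001, -0.928], [0.928, -0.001, 0.374], [-0.001, -1.0, 0.0]], 'force': [0.416, 0.705, 0.416], 'wrist_torque': [-0.023, -0.027, -0.001], 'width': 0.999}
side0 [ 0.097 -0.841  0.594] [ 0.46  0.72 -0.51] 386.78876394884963
top0 [ 0.359 -0.166  1.378] [ 0.15 -0.01 -0.99] 504.1235976133906
wrist0 [0.141 0.562 0.372] [ 0.29 -0.12 -0.95] 351.9759395649823
```

View pics/side0.png

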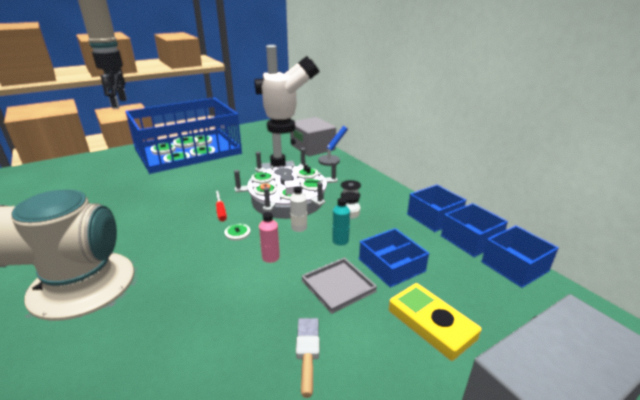

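View pics/top0.png

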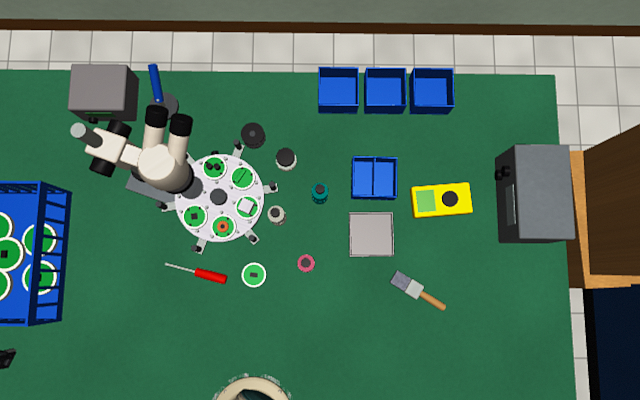

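View pics/wrist0.png

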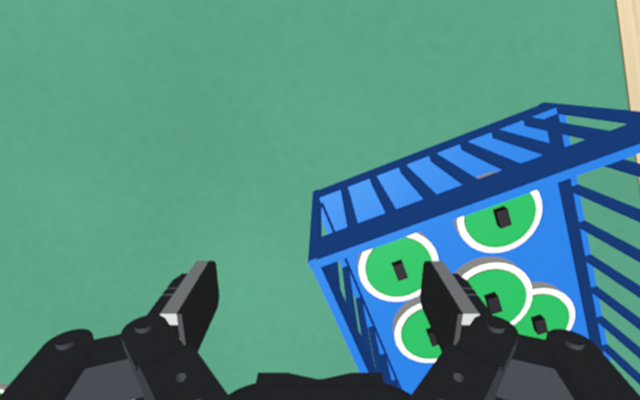

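The top view shows the disc at about (218,197), the microscope to its left, the tray at (371,234), the bin at (374,178), and pink (306,262) and turquoise (320,193) look-alikes. A white bottle candidate is at (277,214) and the jar at (286,159). I'll enlarge that area.

```bash
python3 - <<'E'
from h import *
t=cv2.imread('pics/top0.png'); s=cv2.imread('pics/side0.png')
cv2.imwrite('pics/topc.png',cv2.resize(t[120:270,150:350],None,fx=4,fy=4,interpolation=2))
cv2.imwrite('pics/sidec.png',cv2.resize(s[140:270,210:370],None,fx=4.5,fy=4.5,interpolation=2))
W=cloud('top0')
for n,(u,v) in dict(hub=(218,197),bottle=(276,214),jar=(286,159),tray=(371,234),bin=(374,195),turq=(320,190),pink=(306,263),can=(246,206),sd=(210,275),spare=(254,274),spool=(253,134)).items(): print(n,np.round(W[v,u],3))
d=np.load('pics/top0.npy'); print((d==0).mean())
E
```

```text
hub [0.569 0.094 0.082]
bottle [ 0.519 -0.061  0.133]
jar [ 0.675 -0.08   0.07 ]
tray [ 0.483 -0.312  0.   ]
bin [ 0.582 -0.315  0.057]
turq [ 0.582 -0.171  0.128]
pink [ 0.399 -0.137  0.128]
can [0.544 0.019 0.099]
sd [0.369 0.118 0.032]
spare [0.372 0.004 0.018]
spool [0.752 0.014 0.04 ]
0.00391796875
```

View pics/topc.png

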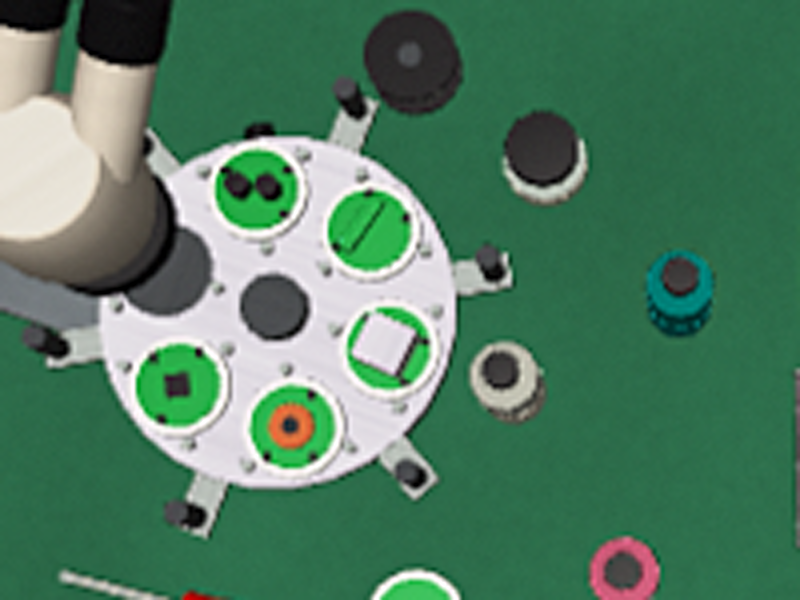

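View pics/sidec.png

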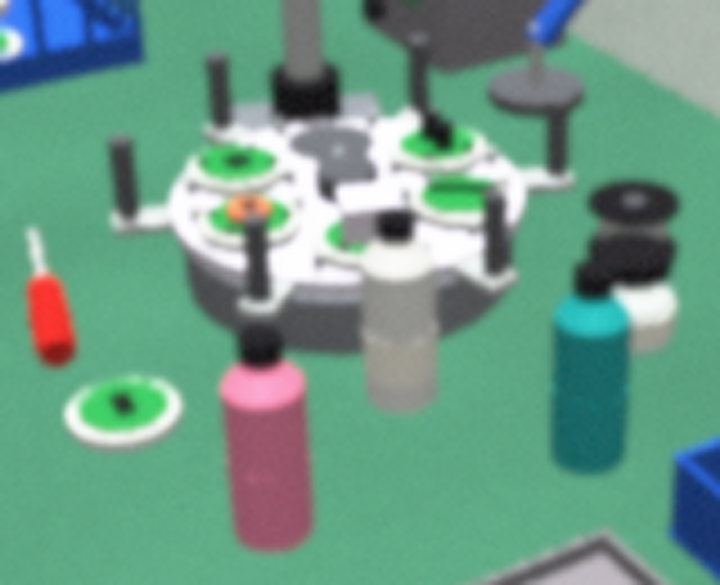

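The bottle meant is the white one with the black cap at top (275,212), side (298,210), standing beside the disc next to the can module. The pink one (306,262) and turquoise one (320,193) are look-alikes, and the squat jar is at (286,159). The wanted module, at top (247,206), is opposite the empty lens nest, so it needs three stops. Next I measure.

```bash
cat >> h.py <<'E'
def tri(obs):
    A=[];b=[]
    for tag,u,v in obs:
        K,R,t=cam(tag); o=-R.T@t; d=R.T@np.linalg.inv(K)@np.array([u,v,1.]); d/=np.linalg.norm(d); M=np.eye(3)-np.outer(d,d); A.append(M); b.append(M@o)
    x=np.linalg.lstsq(np.vstack(A),np.hstack(b),rcond=None)[0]; return x
E
python3 - <<'E'
from h import *
def blobs(tag,mask,roi,amin=8):
    m=np.zeros_like(mask); u0,u1,v0,v1=roi; m[v0:v1,u0:u1]=mask[v0:v1,u0:u1]
    n,l,st,c=cv2.connectedComponentsWithStats(m)
    return [(np.round(c[i],1).tolist(),st[i].tolist()) for i in range(1,n) if st[i,4]>=amin]
t=cv2.imread('pics/top0.png'); s=cv2.imread('pics/side0.png')
ht=cv2.cvtColor(t,cv2.COLOR_BGR2HSV); hs=cv2.cvtColor(s,cv2.COLOR_BGR2HSV)
dark=lambda i:(i.max(2)<75).astype(np.uint8)
print('top dark',blobs('t',dark(t),(160,310,130,265)))
print('side dark',blobs('s',dark(s),(225,365,145,240)))
wt=((ht[...,1]<60)&(ht[...,2]>110)).astype(np.uint8); ws=((hs[...,1]<60)&(hs[...,2]>100)).astype(np.uint8)
print('top white',blobs('t',wt,(264,300,195,230)))
print('side white bottle',blobs('s',ws,(285,312,180,235)))
# disc
m=((ht[...,1]<40)&(ht[...,2]>185)).astype(np.uint8); m[:, :170]=0;m[:150]=0;m[245:]=0;m[:,268:]=0
cs,_=cv2.findContours(m,0,1); c=max(cs,key=cv2.contourArea); print(cv2.boundingRect(c))
W=np.array([ray('top0',*p[0],0.06)[:2] for p in cv2.convexHull(c)])
# robust circle fit fixed r .118
from scipy.optimize import least_squares
r=least_squares(lambda x:np.hypot(*(W-x).T)-.118,[.56,.09],loss='soft_l1',f_scale=.002); print('disc',r.x,np.round(np.hypot(*(W-r.x).T)*1000,0))
# tray
m=((ht[...,1]<40)&(ht[...,2]>100)&(ht[...,2]<215)).astype(np.uint8); print('tray',blobs('t',m,(335,410,200,270),200))
m=((hs[...,1]<50)).astype(np.uint8); print('tray s',blobs('s',m,(290,385,250,320),200))
b=((ht[...,0]>100)&(ht[...,0]<125)&(ht[...,1]>120)).astype(np.uint8); print('bin',blobs('t',b,(340,405,145,210),200))
g=((ht[...,0]>50)&(ht[...,0]<75)&(ht[...,1]>150)&(ht[...,2]>150)).astype(np.uint8); print('green',blobs('t',g,(170,270,145,245),50))
E
```

```text
top dark [([180.9, 132.3], [169, 130, 23, 7, 118]), ([253.1, 138.0], [241, 130, 25, 19, 362]), ([237.8, 145.1], [234, 141, 8, 9, 39]), ([284.9, 156.7], [276, 148, 18, 19, 267]), ([214.2, 152.2], [211, 151, 8, 4, 24]), ([185.8, 156.4], [185, 154, 3, 6, 13]), ([212.1, 165.9], [205, 162, 15, 8, 66]), ([185.8, 183.8], [165, 164, 37, 34, 309]), ([272.4, 187.1], [269, 184, 7, 6, 24]), ([219.3, 196.4], [210, 189, 17, 16, 68]), ([162.8, 205.4], [160, 201, 7, 9, 40]), ([274.6, 212.2], [271, 208, 8, 9, 59]), ([193.9, 215.8], [191, 213, 6, 6, 27]), ([254.0, 224.9], [251, 221, 7, 8, 9]), ([222.0, 226.0], [221, 225, 3, 3, 9]), ([252.6, 238.3], [249, 236, 8, 6, 24]), ([197.8, 248.6], [195, 246, 6, 6, 27]), ([305.1, 261.2], [301, 258, 9, 7, 35])]
side dark [([304.7, 161.6], [302, 151, 8, 22, 59]), ([258.3, 159.7], [257, 154, 3, 13, 29]), ([277.6, 160.8], [271, 155, 14, 11, 125]), ([333.3, 169.3], [331, 164, 5, 14, 34]), ([237.2, 179.6], [235, 173, 5, 14, 40]), ([348.8, 193.3], [338, 181, 22, 25, 337]), ([319.9, 192.8], [318, 185, 5, 15, 41]), ([297.0, 189.9], [294, 188, 7, 5, 33]), ([266.6, 198.1], [265, 191, 4, 15, 34]), ([267.5, 215.7], [263, 212, 11, 9, 79])]
top white [([275.8, 214.2], [267, 205, 18, 18, 165]), ([281.5, 222.5], [280, 221, 4, 4, 8])]
side white bottle [([297.7, 203.4], [285, 180, 27, 52, 1018])]
(170, 150, 98, 95)
disc [0.58465789 0.10335445] [132. 135. 134. 161. 139. 144. 128. 125. 120. 125. 124.]
tray [([370.6, 233.8], [349, 212, 45, 45, 1920])]
tray s [([338.3, 284.2], [302, 258, 74, 55, 2368])]
bin [([373.9, 177.5], [351, 156, 47, 44, 1961])]
green [([213.6, 167.5], [204, 158, 20, 19, 194]), ([241.9, 177.2], [232, 168, 20, 19, 264]), ([194.0, 215.9], [184, 206, 21, 20, 252]), ([222.7, 226.4], [213, 217, 20, 20, 180])]
```

```bash
python3 - <<'E'
from h import *
from scipy.optimize import least_squares
T=[(236.3,142.5),(271.5,185.5),(251,237.3),(195.2,248.3),(159.5,204.3)]
P=np.array([ray('top0',*p,.115)[:2] for p in T]); print(P.round(4))
ang0=np.arctan2(*(P[:,::-1]-[.565,.1]).T)
f=lambda x:np.concatenate([P[i]-x[:2]-.145*np.array([np.cos(x[2]-i*np.pi/3),np.sin(x[2]-i*np.pi/3)]) for i in range(5)])
r=least_squares(f,[.565,.1,ang0[0]]); print('axis',r.x,'deg',np.degrees(r.x[2]),'res mm',(r.fun*1000).round(1))
# two-view heights
S=[(333.2,164.5),(319.6,186.3),(266.3,192.3),(237,174)]
for a,b in zip([T[0],T[1],T[2],T[3]],S): print('post top',tri([('top0',*a),('side0',*b)]).round(4))
print('bottle cap top',tri([('top0',275.3,212.0),('side0',298,188.5)]).round(4), ray('top0',275.3,212,.125).round(4), ray('side0',298,188.3,.125).round(4))
for n,uv in dict(t0=(349,212),t1=(394,212),t2=(349,257),t3=(394,257),c=(371,234.3)).items(): print(n,ray('top0',*uv,.018).round(3))
print('tray side centre',tri([('top0',370.8,234),('side0',339,285)]).round(4))
W=cloud('top0'); 
m=(W[...,0]>.44)&(W[...,0]<.57)&(W[...,1]>-.11)&(W[...,1]<-.02)&(W[...,2]>.105); print('cloud cap',np.nanmedian(W[m],0),m.sum())
W=cloud('side0'); m=(W[...,0]>.44)&(W[...,0]<.57)&(W[...,1]>-.11)&(W[...,1]<-.02)&(W[...,2]>.02)&(W[...,2]<.09); print('cloud body side',np.nanmedian(W[m],0),m.sum())
E
```

```text
[[ 0.7066  0.0459]
 [ 0.5946 -0.047 ]
 [ 0.4623  0.0016]
 [ 0.434   0.1399]
 [ 0.5443  0.2346]]
axis [ 0.57039481  0.09382753 -0.33953648] deg -19.454007272994026 res mm [-0.5  0.4 -2.3  1.7  2.1  2.   0.3 -2.3  0.4 -1.8]
post top [0.709  0.048  0.1045]
post top [ 0.5982 -0.0464  0.102 ]
post top [0.4633 0.0038 0.0991]
post top [0.4354 0.1424 0.1033]
bottle cap top [ 0.5257 -0.0585  0.1212] [ 0.5253 -0.0589  0.125 ] [ 0.5227 -0.0639  0.125 ]
t0 [ 0.541 -0.25   0.018]
t1 [ 0.542 -0.373  0.018]
t2 [ 0.419 -0.25   0.018]
t3 [ 0.42  -0.371  0.018]
c [ 0.48  -0.31   0.018]
tray side centre [ 0.4834 -0.3113  0.0027]
cloud cap [ 0.52507477 -0.05834806  0.12491708] 105
cloud body side [ 0.51441032 -0.07559274  0.05619736] 370
```

```bash
cat >> h.py <<'E'
def go(*tg):
    o=env.get_obs(); p=np.array(o['eef_pos']); R=np.array(o['eef_rot']); th=np.degrees(np.arctan2(R[1,0],R[0,0]))
    print('at',p.round(4),'th',th.round(2),'grip',round(o['width'],3),'F',np.round(o['force'],1),'t',round(o['time_s'],2))
    for x,y,z,t in tg:
        Rt=np.array([[np.cos(np.radians(t)),0,-np.sin(np.radians(t))],[np.sin(np.radians(t)),0,np.cos(np.radians(t))],[0,-1,0]])
        # shortest yaw then tilt fix, as one rotation vector
        rv=np.degrees(cv2.Rodrigues(R.T@Rt)[0].ravel())
        d=np.array([x,y,z])-p
        print('  tr',(R.T@d*1000).round(1),'twist',rv.round(2),'rows',round(max(np.linalg.norm(d)/.05,np.linalg.norm(rv)/8.59),1))
E
python3 -c "
from h import *
go((.33,.12,.27,15),(.525,-.059,.25,-25))"
```

```text
at [0.2146 0.533  0.2306] th 68.07 grip 0.999 F [0.4 0.7 0.4] t 0.15
  tr [-340.1  -38.9 -261.3] twist [ 3.000e-02  5.307e+01 -8.000e-02] rows 8.6
  tr [-433.3  -18.8 -509.1] twist [ 6.000e-02  9.307e+01 -7.000e-02] rows 13.4
```

Request:
jog_arm(grip=[78, 78, 78, 78, 78, 78, 78, 78, 78, 78], translation=[[-340, -39, -261], [-340, -39, -261], [-340, -39, -261], [-340, -39, -261], [-340, -39, -261], [-340, -39, -261], [-340, -39, -261], [-340, -39, -261], [-340, -39, -261], [-340, -39, -261]], twist=[[0, 53, 0], [0, 53, 0], [0, 53, 0], [0, 53, 0], [0, 53, 0], [0, 53, 0], [0, 53, 0], [0, 53, 0], [0, 53, 0], [0, 53, 0]])

```text
time_s: 1.15
eef_pos: [0.3309, 0.1174, 0.2706]
eef_rot: [[0.967, 0.002, -0.254], [0.254, -0.002, 0.967], [0.001, -1.0, -0.002]]
force: [-0.4, 1.4, -0.5]
width: 0.778
```

```bash
python3 -c "
from h import *
go((.525,-.059,.25,-25),(.485,-.10,.25,-25))"
```

```text
at [0.3309 0.1174 0.2706] th 14.7 grip 0.778 F [-0.4  1.4 -0.5] t 1.15
  tr [ 143.    21.2 -219.8] twist [ 0.08 39.7   0.1 ] rows 5.3
  tr [  93.9   21.2 -249.4] twist [ 0.08 39.7   0.1 ] rows 5.3
```

Request:
jog_arm(grip=[78, 78, 78, 78, 78, 78, 78], translation=[[143, 21, -220], [143, 21, -220], [143, 21, -220], [143, 21, -220], [143, 21, -220], [143, 21, -220], [143, 21, -220]], twist=[[0, 39.7, 0], [0, 39.7, 0], [0, 39.7, 0], [0, 39.7, 0], [0, 39.7, 0], [0, 39.7, 0], [0, 39.7, 0]])

```text
time_s: 1.85
eef_pos: [0.5262, -0.055, 0.2479]
eef_rot: [[0.909, -0.002, 0.417], [-0.417, 0.001, 0.909], [-0.002, -1.0, 0.0]]
force: [-0.4, 0.7, -0.4]
width: 0.777
```

```bash
python3 -c "
from h import *
go((.525,-.059,.25,-25))
cap('wrist','wrist1')"
```

```text
at [ 0.5262 -0.055   0.2479] th -24.67 grip 0.777 F [-0.4  0.7 -0.4] t 1.85
  tr [ 0.5 -2.1 -4.1] twist [-0.01  0.33 -0.13] rows 0.1
```

View pics/wrist1.png

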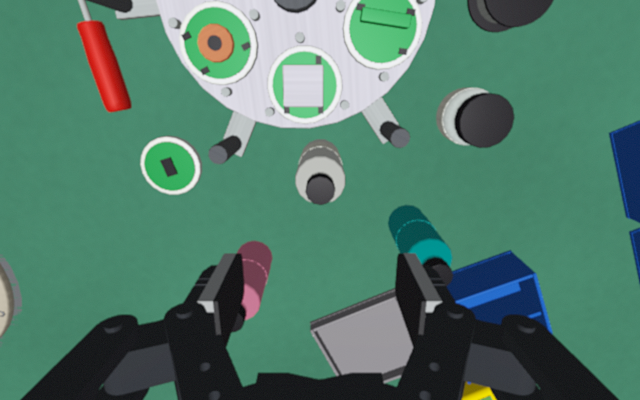

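The wrist view shows the bottle's cap at (319,187), posts to either side at (221,153) and (398,135), and the can module at (303,85). I triangulate with the top view.

```bash
python3 - <<'E'
from h import *
w=cv2.imread('pics/wrist1.png')
c=w[175:215,295:350]; m=(c.max(2)<62).astype(np.uint8); n,l,st,ce=cv2.connectedComponentsWithStats(m); i=1+np.argmax(st[1:,4]); u,v=ce[i]+[295,175]; print(u,v,st[i])
print('2 view cap',tri([('top0',275.3,212),('wrist1',u,v)]).round(4),'wrist ray',ray('wrist1',u,v,.12).round(4))
print(ray('wrist1',u,v-1,.125).round(4))
W=cloud('wrist1'); m=(abs(W[...,0]-.525)<.03)&(abs(W[...,1]+.06)<.03)&(W[...,2]>.11); print(np.nanmean(W[m],0),np.nanmax(W[m][:,2]))
for a,b in [((251,237.3),(221,153)),((271.5,185.5),(398,137))]: print('post',tri([('top0',*a),('wrist1',*b)]).round(4))
t=[(350,212.5),(393,212.5)]
W=cloud('top0'); m=(W[...,0]>.43)&(W[...,0]<.53)&(abs(W[...,1]+.31)<.05); print('floor z',np.nanmedian(W[m][:,2]))
E
```

```text
319.54285714285714 177.4 [13  0 24  9 70]
2 view cap [ 0.5265 -0.0556  0.1021] wrist ray [ 0.5268 -0.0498  0.12  ]
[ 0.5277 -0.0478  0.125 ]
[ 0.52703914 -0.04506586  0.30018868] 0.33499367645957256
post [0.4628 0.0006 0.1143]
post [ 0.5952 -0.047   0.1138]
floor z 0.005003945336960057
```

```bash
python3 - <<'E'
from h import *
w=cv2.imread('pics/wrist1.png')
cv2.imwrite('pics/w1c.png',cv2.resize(w[130:220,270:370],None,fx=6,fy=6,interpolation=cv2.INTER_CUBIC))
for v in (187,189,191): print(v,tri([('top0',275,211.8),('wrist1',319.5,v)]).round(4),ray('wrist1',319.5,v,.125).round(4))
E
```

```text
187 [ 0.525  -0.0571  0.1227] [ 0.5241 -0.0556  0.125 ]
189 [ 0.5246 -0.0575  0.1263] [ 0.5234 -0.0571  0.125 ]
191 [ 0.5243 -0.0579  0.1299] [ 0.5227 -0.0586  0.125 ]
```

View pics/w1c.png

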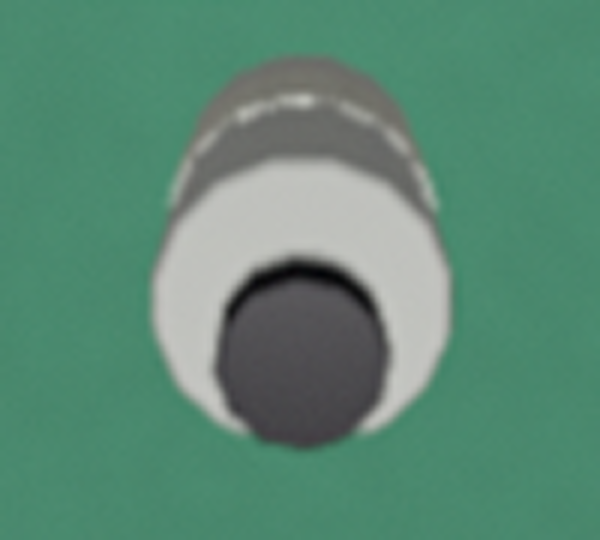

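```bash
python3 -c "
from h import *
go((.5245,-.0578,.14,-25),(.5245,-.0578,.06,-25))"
```

```text
at [ 0.5248 -0.0538  0.2483] th -24.61 grip 0.776 F [ 0.4  0.6 -0.2] t 1.9
  tr [  1.7 108.3  -3.8] twist [-0.02  0.39 -0.18] rows 2.2
  tr [  2.  188.3  -3.8] twist [-0.02  0.39 -0.18] rows 3.8
```

Request:
jog_arm(grip=[78, 78, 78, 78, 78, 78, 78, 78], translation=[[1, 40, -2], [1, 75, -2], [1, 105, -2], [1, 130, -2], [1, 150, -2], [1, 170, -2], [1, 187, -2], [1, 187, -2]], twist=[[0, 0, 0], [0, 0, 0], [0, 0, 0], [0, 0, 0], [0, 0, 0], [0, 0, 0], [0, 0, 0], [0, 0, 0]])

```text
time_s: 2.7
eef_pos: [0.522, -0.0544, 0.061]
eef_rot: [[0.91, -0.005, 0.415], [-0.415, 0.002, 0.91], [-0.006, -1.0, -0.0]]
force: [-0.3, 0.3, -0.8]
width: 0.776
```

```bash
python3 -c "
from h import *
for i in range(2): go((.5245,-.0578,.06,-25)); cap('wrist','wrist2')
cap('side','side2')
s=cv2.imread('pics/side2.png'); w=cv2.imread('pics/wrist2.png'); cv2.imwrite('pics/c2.png',np.vstack([cv2.resize(s[130:270,200:400],(640,448),interpolation=2)[:300],w[100:400]]))"
```

```text
at [ 0.522  -0.0544  0.061 ] th -24.51 grip 0.776 F [-0.3  0.3 -0.8] t 2.7
  tr [ 3.7  1.  -2. ] twist [ 0.02  0.49 -0.32] rows 0.1
at [ 0.5234 -0.055   0.0622] th -24.52 grip 0.782 F [-0.1  0.1 -0.5] t 2.75
  tr [ 2.2  2.2 -2.1] twist [-0.    0.48 -0.15] rows 0.1
```

View pics/c2.png

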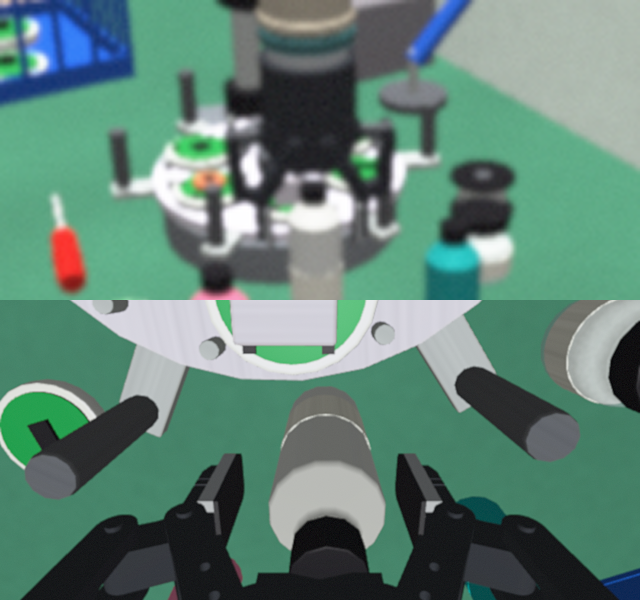

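```bash
python3 - <<'E'
from h import *
w=cv2.imread('pics/wrist2.png'); h=cv2.cvtColor(w,cv2.COLOR_BGR2HSV)
m=((h[...,1]<40)&(h[...,2]>150)).astype(np.uint8); m[:240]=0
n,l,st,ce=cv2.connectedComponentsWithStats(m); 
for i in range(1,n):
    if st[i,4]>500:
        print(st[i]); ys,xs=np.nonzero(l==i)
        for y in range(ys.min(),ys.max()+1,8): r=xs[ys==y]; print(y,r.min(),r.max())
        pass
for v in (300,305,310): print(ray('wrist2',327.5,v,.095).round(4))
E
```

```text
[ 269  263  116   87 6157]
263 314 340
271 293 361
279 284 369
287 277 377
295 273 380
303 269 384
311 270 384
319 270 383
327 272 382
335 276 377
343 281 372
[ 0.5284 -0.0549  0.095 ]
[ 0.5275 -0.0568  0.095 ]
[ 0.5266 -0.0588  0.095 ]
```

Request:
jog_arm(grip=[78, 60, 45, 30, 30, 30, 30, 30, 30, 30], translation=[[3.5, 1, -2], [3.5, 1, -2], [3.5, 1, -2], [3.5, 1, -2], [3.5, 1, -2], [3.5, 1, -2], [3.5, 1, -2], [3.5, 1, -2], [3.5, 1, -2], [3.5, 1, -2]], twist=[[0, 0, 0], [0, 0, 0], [0, 0, 0], [0, 0, 0], [0, 0, 0], [0, 0, 0], [0, 0, 0], [0, 0, 0], [0, 0, 0], [0, 0, 0]], force=30)

```text
time_s: 3.85
eef_pos: [0.5278, -0.0603, 0.0621]
eef_rot: [[0.909, 0.001, 0.417], [-0.417, 0.0, 0.909], [0.001, -1.0, 0.0]]
force: [-0.9, 1.1, 5.3]
width: 0.511
```

```bash
python3 -c "
from h import *
go((.5245,-.0578,.06,-25)); cap('wrist','wrist3')"
```

```text
at [ 0.5278 -0.0603  0.0621] th -24.65 grip 0.511 F [-0.9  1.1  5.3] t 3.85
  tr [-4.   2.1  0.9] twist [-0.02  0.35  0.03] rows 0.1
```

View pics/wrist3.png

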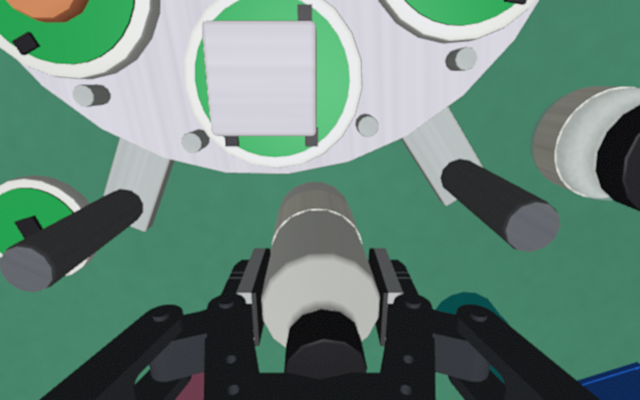

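Gripped (43.4 mm wide), with the bottle centred between the pads at (320,290). I lift straight up.

Request:
jog_arm(grip=[30, 30, 30, 30, 30, 30, 30, 30], translation=[[0, -10, 0], [0, -30, 0], [0, -60, 0], [0, -90, 0], [0, -120, 0], [0, -145, 0], [0, -150, 0], [0, -150, 0]], twist=[[0, 0, 0], [0, 0, 0], [0, 0, 0], [0, 0, 0], [0, 0, 0], [0, 0, 0], [0, 0, 0], [0, 0, 0]])

```text
time_s: 4.7
eef_pos: [0.5278, -0.0604, 0.2119]
eef_rot: [[0.909, 0.002, 0.417], [-0.417, -0.0, 0.909], [0.002, -1.0, 0.0]]
force: [0.6, 0.2, -1.7]
width: 0.504
```

```bash
python3 -c "
from h import *
go((.481,-.311,.212,-25))"
```

```text
at [ 0.5278 -0.0604  0.2119] th -24.64 grip 0.504 F [ 0.6  0.2 -1.7] t 4.7
  tr [ 6.190e+01 -1.000e-01 -2.474e+02] twist [-0.02  0.36  0.09] rows 5.1
```

Request:
jog_arm(grip=[30, 30, 30, 30, 30, 30, 30, 30, 30, 30], translation=[[5, 0, -20], [12, 0, -50], [20, 0, -85], [29, 0, -120], [39, 0, -155], [48, 0, -190], [55, 0, -220], [60, 0, -240], [62, 0, -247], [62, 0, -247]], twist=[[0, 0, 0], [0, 0, 0], [0, 0, 0], [0, 0, 0], [0, 0, 0], [0, 0, 0], [0, 0, 0], [0, 0, 0], [0, 0, 0], [0, 0, 0]])

```text
time_s: 5.7
eef_pos: [0.4803, -0.3107, 0.2095]
eef_rot: [[0.908, -0.002, 0.418], [-0.418, 0.002, 0.908], [-0.003, -1.0, 0.001]]
force: [0.3, -0.4, -1.4]
width: 0.506
```

```bash
python3 -c "
from h import *
go((.481,-.311,.066,-25)); cap('wrist','wrist4');cap('side','side4')
s=cv2.imread('pics/side4.png'); w=cv2.imread('pics/wrist4.png'); cv2.imwrite('pics/c4.png',np.vstack([cv2.resize(s[150:330,220:460],(400,300),interpolation=2),cv2.resize(w,(400,250))]))"
```

```text
at [ 0.4803 -0.3107  0.2095] th -24.72 grip 0.506 F [ 0.3 -0.4 -1.4] t 5.7
  tr [  1.3 143.5  -0.2] twist [-0.07  0.28 -0.18] rows 2.9
```

View pics/c4.png

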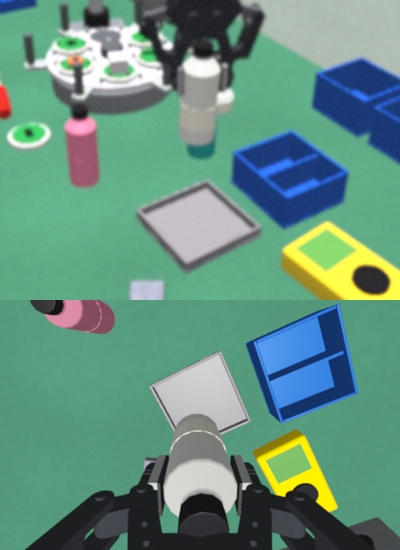

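The bottle hangs upright above the tray (side picture about (325,205); the tray is at (338,284)). I lower it, the last part slowly.

Request:
jog_arm(grip=[30, 30, 30, 30, 30, 30, 30, 30, 30, 30], translation=[[0, 20, 0], [0, 55, 0], [0, 90, 0], [0, 115, 0], [0, 128, 0], [0, 135, 0], [0, 139, 0], [0, 142, 0], [0, 143, 0], [0, 143, 0]], twist=[[0, 0, 0], [0, 0, 0], [0, 0, 0], [0, 0, 0], [0, 0, 0], [0, 0, 0], [0, 0, 0], [0, 0, 0], [0, 0, 0], [0, 0, 0]])

```text
time_s: 6.8
eef_pos: [0.4814, -0.3109, 0.069]
eef_rot: [[0.909, 0.001, 0.417], [-0.417, -0.001, 0.909], [0.001, -1.0, -0.0]]
force: [1.1, -0.8, -1.2]
width: 0.507
```

```bash
python3 -c "
from h import *
go((.481,-.311,.066,-25)); cap('side','side5');go()
s=cv2.imread('pics/side5.png'); cv2.imwrite('pics/c5.png',cv2.resize(s[200:320,270:430],(800,600),interpolation=2))"
```

```text
at [ 0.4814 -0.3109  0.069 ] th -24.64 grip 0.507 F [ 1.1 -0.8 -1.2] t 6.8
  tr [-0.3  3.  -0.2] twist [0.02 0.36 0.08] rows 0.1
at [ 0.4814 -0.3109  0.0689] th -24.64 grip 0.51 F [ 0.1  0.5 -0.4] t 6.85
```

View pics/c5.png

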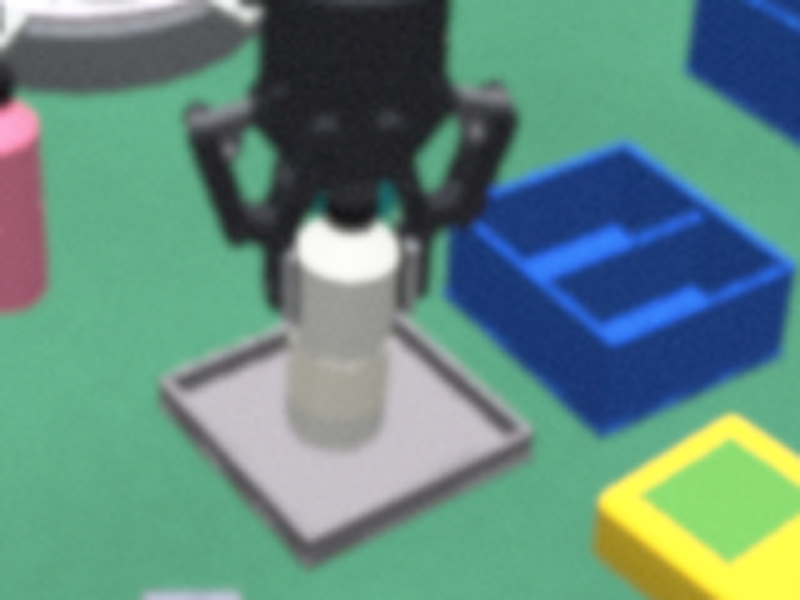

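The bottle is inside the tray, base at about (337,286) in the side picture. I go down a few mm until it rests.

Request:
jog_arm(grip=[30, 30, 30, 30], translation=[[0, 1, 0], [0, 2, 0], [0, 3, 0], [0, 3, 0]], twist=[[0, 0, 0], [0, 0, 0], [0, 0, 0], [0, 0, 0]])

```text
time_s: 7.25
eef_pos: [0.4811, -0.3108, 0.0662]
eef_rot: [[0.909, 0.001, 0.417], [-0.417, -0.001, 0.909], [0.001, -1.0, -0.0]]
force: [-1.7, -0.6, 3.9]
width: 0.507
```

Request:
jog_arm(grip=[55, 60, 65, 72, 80, 80, 80, 80], translation=[[0, 0, 0], [0, 0, 0], [0, 0, 0], [0, 0, 0], [0, 0, 0], [0, 0, 0], [0, 0, 0], [0, 0, 0]], twist=[[0, 0, 0], [0, 0, 0], [0, 0, 0], [0, 0, 0], [0, 0, 0], [0, 0, 0], [0, 0, 0], [0, 0, 0]])

```text
time_s: 8.05
eef_pos: [0.481, -0.3106, 0.0653]
eef_rot: [[0.909, 0.0, 0.417], [-0.417, 0.0, 0.909], [0.0, -1.0, 0.0]]
force: [0.9, 0.5, 0.0]
width: 0.794
```

Request:
jog_arm(grip=[80, 80, 80, 80, 80, 80, 80, 80], translation=[[0, -10, 0], [0, -30, 0], [0, -60, 0], [0, -95, 0], [0, -130, 0], [0, -155, 0], [0, -160, 0], [0, -160, 0]], twist=[[0, 0, 0], [0, 0, 0], [0, 0, 0], [0, 0, 0], [0, 0, 0], [0, 0, 0], [0, 0, 0], [0, 0, 0]])

```text
time_s: 8.85
eef_pos: [0.4813, -0.3108, 0.2264]
eef_rot: [[0.909, 0.002, 0.417], [-0.417, -0.001, 0.909], [0.002, -1.0, -0.001]]
force: [-0.3, 0.5, 0.4]
width: 0.803
```

```bash
python3 - <<'E'
from h import *
go()
cap('side','side6');cap('wrist','wrist6')
s=cv2.imread('pics/side6.png'); w=cv2.imread('pics/wrist6.png'); cv2.imwrite('pics/c6.png',np.vstack([cv2.resize(s[200:320,270:430],(400,300),interpolation=2),cv2.resize(w,(400,250))]))
# push geometry
C=np.array([.570,.094]); a0=-19.5
def at(r,st): a=np.radians(a0+st); return (C+r*np.array([np.cos(a),np.sin(a)])).round(4)
for st in (180,210,225,240,255,270,285,300,315,330): print(st,at(.145,st),'tangent ccw world deg',a0+st+90)
print('lens',at(.08,90),'eyep',at(.08,90)+ .13*np.array([np.cos(np.radians(a0)),np.sin(np.radians(a0))]))
E
```

```text
at [ 0.4813 -0.3108  0.2264] th -24.63 grip 0.803 F [-0.3  0.5  0.4] t 8.85
180 [0.4333 0.1424] tangent ccw world deg 250.5
210 [0.4274 0.0676] tangent ccw world deg 280.5
225 [0.4391 0.0316] tangent ccw world deg 295.5
240 [ 4.597e-01 -2.000e-04] tangent ccw world deg 310.5
255 [ 0.4879 -0.0255] tangent ccw world deg 325.5
270 [ 0.5216 -0.0427] tangent ccw world deg 340.5
285 [ 0.5586 -0.0506] tangent ccw world deg 355.5
300 [ 0.5964 -0.0486] tangent ccw world deg 370.5
315 [ 0.6324 -0.0369] tangent ccw world deg 385.5
330 [ 0.6642 -0.0163] tangent ccw world deg 400.5
lens [0.5967 0.1694] eyep [0.71924339 0.12600511]
```

View pics/c6.png

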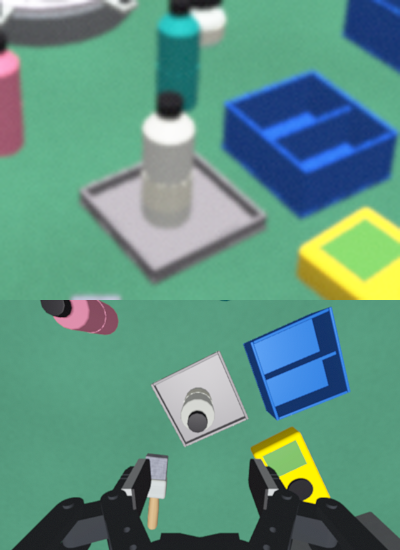

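The bottle stands upright and released in the tray. I plan an anticlockwise push: close the fingers, enter behind the 180° post and sweep 120°, then do one more 60° push.

```bash
cat >> h.py <<'E'
C=np.array([.570,.094]); A0=-19.5
def sp(st,z,r=.150):
    a=np.radians(A0+st); th=A0+st-180; return (C[0]+r*np.cos(a),C[1]+r*np.sin(a),z,th)
E
python3 - <<'E'
from h import *
print(sp(156,.25)); go(sp(156,.25))
E
```

```text
(np.float64(0.4611938443481568), np.float64(0.19725318635406308), 0.25, -43.5)
at [ 0.4803 -0.31    0.224 ] th -24.63 grip 0.799 F [ 0.1 -0.2 -0. ] t 8.95
  tr [-228.8  -25.1  453.1] twist [-0.02 18.87 -0.14] rows 10.2
```

I prefer to stay farther from the microscope, so I'll do three 60° pushes on the near side (finger from station angle 224° to 291°).

```bash
python3 - <<'E'
from h import *
print(sp(222,.25)); go((.40,-.05,.25,22.5),sp(222,.25))
E
```

```text
(np.float64(0.4314180701233069), np.float64(0.03659748514523655), 0.25, 22.5)
at [ 0.4803 -0.31    0.224 ] th -24.63 grip 0.799 F [ 0.1 -0.2 -0. ] t 8.95
  tr [-181.4  -25.4  202.9] twist [ -0.1  -47.13  -0.11] rows 5.5
  tr [-188.9  -25.3  294.7] twist [ -0.1  -47.13  -0.11] rows 7.0
```

Request:
jog_arm(grip=[80, 50, 20, 0, 0, 0, 0, 0, 0, 0], translation=[[-20, -20, 35], [-45, -25, 75], [-75, -25, 115], [-105, -25, 160], [-135, -25, 205], [-160, -25, 245], [-180, -25, 280], [-189, -25, 295], [-189, -25, 295], [-189, -25, 295]], twist=[[0, -8, 0], [0, -16, 0], [0, -24, 0], [0, -32, 0], [0, -40, 0], [0, -47, 0], [0, -47, 0], [0, -47, 0], [0, -47, 0], [0, -47, 0]])

```text
time_s: 9.95
eef_pos: [0.4316, 0.0362, 0.2491]
eef_rot: [[0.924, -0.002, -0.382], [0.382, -0.001, 0.924], [-0.002, -1.0, 0.0]]
force: [0.6, -0.5, 0.4]
width: 0.005
```

```bash
python3 - <<'E'
from h import *
go(sp(222,.072)); cap('wrist','wrist7')
E
```

```text
at [0.4316 0.0362 0.2491] th 22.44 grip 0.005 F [ 0.6 -0.5  0.4] t 9.95
  tr [  0.4 177.1   0.3] twist [-0.02 -0.06 -0.14] rows 3.5
```

View pics/wrist7.png

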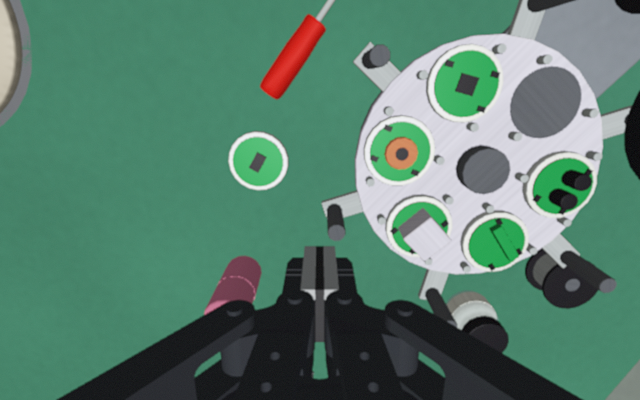

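The post at 240° shows at (336,220), with the fingers clear of it; the spare is at (258,160). I descend.

Request:
jog_arm(grip=[0, 0, 0, 0, 0, 0, 0], translation=[[0, 30, 0], [0, 70, 0], [0, 110, 0], [0, 145, 0], [0, 165, 0], [0, 177, 0], [0, 177, 0]], twist=[[0, 0, 0], [0, 0, 0], [0, 0, 0], [0, 0, 0], [0, 0, 0], [0, 0, 0], [0, 0, 0]])

```text
time_s: 10.7
eef_pos: [0.4307, 0.0351, 0.0713]
eef_rot: [[0.926, -0.005, -0.378], [0.378, 0.0, 0.926], [-0.005, -1.0, 0.002]]
force: [-0.2, 0.6, -0.3]
width: -0.001
```

```bash
python3 - <<'E'
from h import *
cap('wrist','wrist8')
go(*[sp(222+3.5*i,.072) for i in range(1,11)])
E
```

```text
at [0.4317 0.0352 0.0724] th 22.25 grip -0.001 F [-0.5  0.5 -0.4] t 10.75
  tr [ 0.6  0.4 -7.7] twist [-0.06 -3.75 -0.14] rows 0.4
  tr [  1.5   0.4 -16.8] twist [-0.07 -7.25 -0.14] rows 0.8
  tr [  2.9   0.4 -25.9] twist [ -0.07 -10.75  -0.13] rows 1.3
  tr [  4.9   0.3 -34.8] twist [ -0.07 -14.25  -0.13] rows 1.7
  tr [  7.4   0.3 -43.6] twist [ -0.08 -17.75  -0.13] rows 2.1
  tr [ 10.5   0.3 -52.3] twist [ -0.08 -21.25  -0.13] rows 2.5
  tr [ 14.    0.3 -60.7] twist [ -0.09 -24.75  -0.12] rows 2.9
  tr [ 18.1   0.3 -68.9] twist [ -0.09 -28.25  -0.12] rows 3.3
  tr [ 22.7   0.3 -76.8] twist [ -0.09 -31.75  -0.12] rows 3.7
  tr [ 27.8   0.2 -84.5] twist [ -0.1  -35.25  -0.12] rows 4.1
```

View pics/wrist8.png

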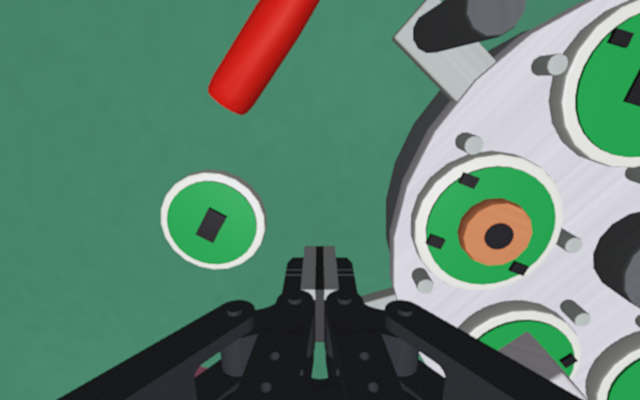

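The fingers are down at (320,265), just behind the post's arm, which shows at (380,298). I push the first 35°.

Request:
jog_arm(grip=[0, 0, 0, 0, 0, 0, 0, 0, 0, 0], translation=[[0.5, 0, -8], [1.5, 0, -17], [3, 0, -26], [5, 0, -35], [7.5, 0, -44], [10.5, 0, -52], [14, 0, -61], [18, 0, -69], [23, 0, -77], [28, 0, -85]], twist=[[0, -3.5, 0], [0, -7, 0], [0, -10.5, 0], [0, -14, 0], [0, -17.5, 0], [0, -21, 0], [0, -24.5, 0], [0, -28, 0], [0, -31.5, 0], [0, -35, 0]])

```text
time_s: 11.75
eef_pos: [0.4897, -0.032, 0.0739]
eef_rot: [[0.538, -0.002, -0.843], [0.843, 0.001, 0.538], [-0.0, -1.0, 0.002]]
force: [-1.2, 2.7, 0.7]
width: -0.004
```

```bash
python3 - <<'E'
from h import *
go(*[sp(257+3.4*i,.072) for i in range(1,11)])
E
```

```text
at [ 0.4897 -0.032   0.0739] th 57.44 grip -0.004 F [-1.2  2.7  0.7] t 11.75
  tr [-0.3  1.8 -9. ] twist [-0.11 -3.46 -0.  ] rows 0.4
  tr [  0.5   1.8 -17.8] twist [-0.11 -6.86  0.  ] rows 0.8
  tr [  1.8   1.8 -26.6] twist [-1.100e-01 -1.026e+01  1.000e-02] rows 1.2
  tr [  3.7   1.8 -35.3] twist [-1.100e-01 -1.366e+01  1.000e-02] rows 1.6
  tr [  6.    1.8 -43.9] twist [-1.100e-01 -1.706e+01  1.000e-02] rows 2.0
  tr [  8.9   1.8 -52.3] twist [-1.100e-01 -2.046e+01  2.000e-02] rows 2.4
  tr [ 12.2   1.7 -60.6] twist [-1.100e-01 -2.386e+01  2.000e-02] rows 2.8
  tr [ 16.1   1.7 -68.6] twist [-1.100e-01 -2.726e+01  2.000e-02] rows 3.2
  tr [ 20.4   1.7 -76.4] twist [-1.100e-01 -3.066e+01  3.000e-02] rows 3.6
  tr [ 25.2   1.7 -83.9] twist [-1.100e-01 -3.406e+01  3.000e-02] rows 4.0
```

Request:
jog_arm(grip=[0, 0, 0, 0, 0, 0, 0, 0, 0, 0], translation=[[0, 1, -9], [0.5, 1, -18], [2, 1, -27], [4, 1, -35], [6, 1, -44], [9, 1, -52], [12, 1, -60], [16, 1, -68], [20, 1, -75], [23, 1, -81]], twist=[[0, -3.4, 0], [0, -6.8, 0], [0, -10.2, 0], [0, -13.6, 0], [0, -17, 0], [0, -20.4, 0], [0, -23.8, 0], [0, -27.2, 0], [0, -30.5, 0], [0, -33, 0]])

```text
time_s: 12.75
eef_pos: [0.5723, -0.057, 0.0734]
eef_rot: [[-0.007, 0.002, -1.0], [1.0, -0.001, -0.007], [-0.001, -1.0, -0.002]]
force: [0.2, 0.4, -0.6]
width: -0.001
```

```bash
python3 - <<'E'
from h import *
go(sp(286,.072),sp(286,.072,.16)); cap('top','top9'); cap('wrist','wrist9'); cap('side','side9'); go()
t=cv2.imread('pics/top9.png')[120:270,150:350]; w=cv2.imread('pics/wrist9.png')
cv2.imwrite('pics/c9.png',np.vstack([cv2.resize(t,(480,360),interpolation=2),cv2.resize(w,(480,240))[:, :]]))
E
```

```text
at [ 0.5723 -0.057   0.0734] th 90.42 grip -0.001 F [ 0.2  0.4 -0.6] t 12.75
  tr [ 1.4  1.4 11.5] twist [ 0.12  3.92 -0.03] rows 0.5
  tr [-8.6  1.4 12.1] twist [ 0.12  3.92 -0.03] rows 0.5
at [ 0.5718 -0.0568  0.0731] th 90.27 grip 0.001 F [-0.  -0.9  0.2] t 12.9
```

View pics/c9.png

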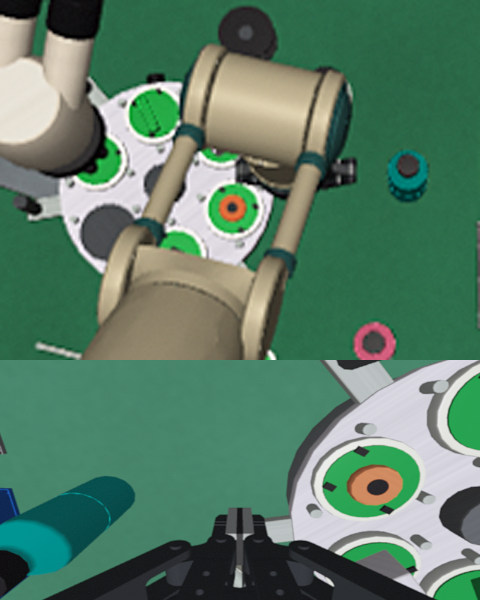

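The disc has moved one stop: coil is now at crop (232,208), where the can was, and the force is about zero. I back off, lift and return.

```bash
python3 - <<'E'
from h import *
go(sp(222,.14),sp(222,.072))
E
```

```text
at [ 0.5718 -0.0568  0.0731] th 90.27 grip 0.001 F [-0.  -0.9  0.2] t 12.9
  tr [ 94.  -67.2 139.9] twist [1.000e-01 6.777e+01 3.000e-02] rows 7.9
  tr [ 94.    0.8 140. ] twist [1.000e-01 6.777e+01 3.000e-02] rows 7.9
```

Request:
jog_arm(grip=[0, 0, 0, 0, 0, 0, 0, 0, 0, 0], translation=[[0, 0, 12], [0, -35, 13], [0, -68, 15], [0, -75, 25], [8, -75, 45], [22, -75, 70], [40, -75, 95], [58, -75, 115], [78, -75, 130], [94, -75, 140]], twist=[[0, 0, 0], [0, 0, 0], [0, 8, 0], [0, 16, 0], [0, 24, 0], [0, 32, 0], [0, 40, 0], [0, 48, 0], [0, 56, 0], [0, 64, 0]])

```text
time_s: 13.9
eef_pos: [0.4271, 0.0379, 0.1473]
eef_rot: [[0.899, -0.002, -0.438], [0.438, 0.0, 0.899], [-0.001, -1.0, 0.001]]
force: [-0.1, 0.1, -0.1]
width: -0.004
```

```bash
python3 - <<'E'
from h import *
go(sp(222,.14),sp(222,.073)); cap('wrist','wrist10')
E
```

```text
at [0.4271 0.0379 0.1473] th 25.99 grip -0.004 F [-0.1  0.1 -0.1] t 13.9
  tr [ 3.3  7.3 -3. ] twist [-0.05  3.49 -0.08] rows 0.4
  tr [ 3.4 74.3 -3.1] twist [-0.05  3.49 -0.08] rows 1.5
```

View pics/wrist10.png

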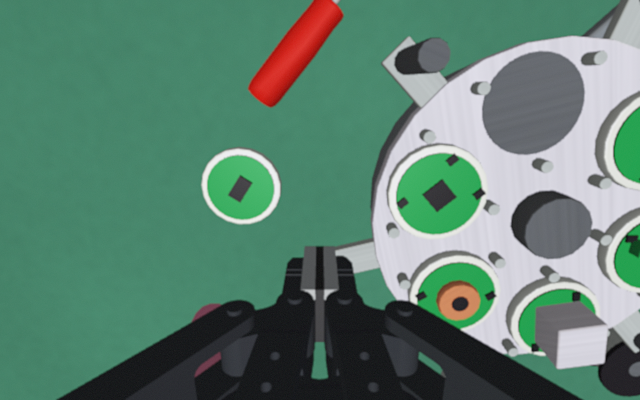

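The flat module is now at (440,195), and the next post's arm is at (360,258) behind the fingers. I descend and push again.

Request:
jog_arm(grip=[0, 0, 0, 0, 0], translation=[[3, 5, -3], [3, 35, -3], [3, 60, -3], [3, 74, -3], [3, 74, -3]], twist=[[0, 3.5, 0], [0, 3.5, 0], [0, 3.5, 0], [0, 3.5, 0], [0, 3.5, 0]])

```text
time_s: 14.45
eef_pos: [0.4317, 0.0356, 0.0717]
eef_rot: [[0.921, -0.005, -0.389], [0.389, 0.0, 0.921], [-0.005, -1.0, 0.002]]
force: [0.1, 0.6, -0.4]
width: -0.002
```

Request:
jog_arm(grip=[0, 0, 0, 0, 0, 0, 0, 0, 0, 0], translation=[[0.5, 0, -8], [1.5, 0, -17], [3, 0, -26], [5, 0, -35], [7.5, 0, -44], [10.5, 0, -52], [14, 0, -61], [18, 0, -69], [23, 0, -77], [28, 0, -85]], twist=[[0, -3.5, 0], [0, -7, 0], [0, -10.5, 0], [0, -14, 0], [0, -17.5, 0], [0, -21, 0], [0, -24.5, 0], [0, -28, 0], [0, -31.5, 0], [0, -35, 0]])

```text
time_s: 15.45
eef_pos: [0.4916, -0.0314, 0.0739]
eef_rot: [[0.529, -0.002, -0.848], [0.848, 0.001, 0.529], [-0.0, -1.0, 0.003]]
force: [-2.0, 1.9, 0.1]
width: 0.002
```

```bash
python3 - <<'E'
from h import *
go(*[sp(257+3.4*i,.073) for i in (1,5,9,10)])
E
```

```text
at [ 0.4916 -0.0314  0.0739] th 58.03 grip 0.002 F [-2.   1.9  0.1] t 15.45
  tr [-2.   0.9 -7.6] twist [-0.16 -2.87 -0.01] rows 0.3
  tr [  4.    0.8 -42.6] twist [-1.600e-01 -1.647e+01  1.000e-02] rows 1.9
  tr [ 18.    0.7 -75.3] twist [-1.600e-01 -3.007e+01  3.000e-02] rows 3.5
  tr [ 22.7   0.7 -82.8] twist [-1.600e-01 -3.347e+01  3.000e-02] rows 3.9
```

Request:
jog_arm(grip=[0, 0, 0, 0, 0, 0, 0, 0, 0, 0], translation=[[-1, 0, -8], [0, 0, -17], [1, 0, -26], [2, 0, -34], [4, 0, -43], [7, 0, -51], [10, 0, -59], [14, 0, -67], [18, 0, -75], [21, 0, -80]], twist=[[0, -3.4, 0], [0, -6.8, 0], [0, -10.2, 0], [0, -13.6, 0], [0, -17, 0], [0, -20.4, 0], [0, -23.8, 0], [0, -27.2, 0], [0, -30.5, 0], [0, -33, 0]])

```text
time_s: 16.45
eef_pos: [0.573, -0.057, 0.0746]
eef_rot: [[-0.018, 0.002, -1.0], [1.0, -0.001, -0.018], [-0.001, -1.0, -0.002]]
force: [0.7, -0.2, -0.8]
width: -0.002
```

Request:
jog_arm(grip=[0, 0, 0, 0, 0, 0, 0, 0, 0, 0], translation=[[0, 0, 12], [0, -35, 13], [0, -68, 15], [0, -75, 25], [8, -75, 45], [22, -75, 70], [40, -75, 95], [58, -75, 115], [78, -75, 130], [94, -75, 140]], twist=[[0, 0, 0], [0, 0, 0], [0, 8, 0], [0, 16, 0], [0, 24, 0], [0, 32, 0], [0, 40, 0], [0, 48, 0], [0, 56, 0], [0, 64, 0]])

```text
time_s: 17.45
eef_pos: [0.4273, 0.0361, 0.1486]
eef_rot: [[0.895, -0.001, -0.446], [0.446, 0.0, 0.895], [-0.001, -1.0, 0.001]]
force: [1.0, 0.1, -0.2]
width: 0.001
```

```bash
python3 - <<'E'
from h import *
go(sp(222,.14),sp(222,.073)); cap('wrist','wrist11'); cap('top','top11')
t=cv2.imread('pics/top11.png')[120:270,150:350]; w=cv2.imread('pics/wrist11.png')
cv2.imwrite('pics/c11.png',np.vstack([cv2.resize(t,(440,330),interpolation=2),cv2.resize(w,(440,265))]))
E
```

```text
at [0.4273 0.0361 0.1486] th 26.49 grip 0.001 F [ 1.   0.1 -0.2] t 17.45
  tr [ 3.9  8.6 -1.4] twist [-0.04  3.99 -0.06] rows 0.5
  tr [ 4.  75.6 -1.4] twist [-0.04  3.99 -0.06] rows 1.5
```

View pics/c11.png

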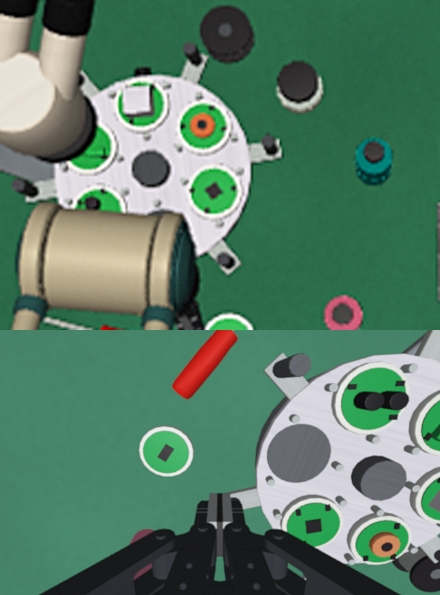

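After two stops the strip is under the lens and the can, at crop (137,98), is one stop short. Third push.

Request:
jog_arm(grip=[0, 0, 0, 0, 0], translation=[[4, 5, -1], [4, 35, -1], [4, 60, -1], [4, 75, -1], [4, 75, -1]], twist=[[0, 4, 0], [0, 4, 0], [0, 4, 0], [0, 4, 0], [0, 4, 0]])

```text
time_s: 18.05
eef_pos: [0.4327, 0.0358, 0.0718]
eef_rot: [[0.921, -0.005, -0.39], [0.39, -0.0, 0.921], [-0.004, -1.0, 0.002]]
force: [-0.9, -0.6, 0.6]
width: 0.004
```

Request:
jog_arm(grip=[0, 0, 0, 0, 0, 0, 0, 0, 0, 0], translation=[[0.5, 0, -8], [1.5, 0, -17], [3, 0, -26], [5, 0, -35], [7.5, 0, -44], [10.5, 0, -52], [14, 0, -61], [18, 0, -69], [23, 0, -77], [28, 0, -85]], twist=[[0, -3.5, 0], [0, -7, 0], [0, -10.5, 0], [0, -14, 0], [0, -17.5, 0], [0, -21, 0], [0, -24.5, 0], [0, -28, 0], [0, -31.5, 0], [0, -35, 0]])

```text
time_s: 19.05
eef_pos: [0.4926, -0.0312, 0.0742]
eef_rot: [[0.529, -0.002, -0.849], [0.849, 0.001, 0.529], [-0.0, -1.0, 0.002]]
force: [-1.4, 1.4, 0.1]
width: 0.004
```

```bash
python3 - <<'E'
from h import *
go(*[sp(257+3.4*i,.073) for i in (1,5,9,10)])
E
```

```text
at [ 0.4926 -0.0312  0.0742] th 58.07 grip 0.004 F [-1.4  1.4  0.1] t 19.05
  tr [-2.7  1.1 -6.9] twist [-0.1  -2.83 -0.  ] rows 0.3
  tr [  3.3   1.1 -41.9] twist [-1.000e-01 -1.643e+01  1.000e-02] rows 1.9
  tr [ 17.3   1.  -74.5] twist [-1.000e-01 -3.003e+01  2.000e-02] rows 3.5
  tr [ 22.    1.  -82.1] twist [-1.000e-01 -3.343e+01  2.000e-02] rows 3.9
```

Request:
jog_arm(grip=[0, 0, 0, 0, 0, 0, 0, 0, 0, 0], translation=[[-1, 0, -8], [0, 0, -17], [1, 0, -26], [2, 0, -34], [4, 0, -43], [7, 0, -51], [10, 0, -59], [13, 0, -67], [17, 0, -74], [20, 0, -79]], twist=[[0, -3.4, 0], [0, -6.8, 0], [0, -10.2, 0], [0, -13.6, 0], [0, -17, 0], [0, -20.4, 0], [0, -23.8, 0], [0, -27.2, 0], [0, -30.5, 0], [0, -33, 0]])

```text
time_s: 20.05
eef_pos: [0.5723, -0.0571, 0.0748]
eef_rot: [[-0.018, 0.002, -1.0], [1.0, -0.001, -0.018], [-0.001, -1.0, -0.002]]
force: [-0.5, 0.1, 0.0]
width: 0.005
```

Request:
jog_arm(grip=[0, 0, 0, 0, 0, 0, 0, 0, 0, 0], translation=[[0, 0, 12], [0, -35, 13], [0, -75, 15], [0, -110, 20], [0, -140, 40], [-5, -160, 80], [-10, -170, 120], [-15, -175, 160], [-20, -180, 200], [-20, -180, 220]], twist=[[0, 0, 0], [0, 0, 0], [0, 0, 0], [0, 0, 0], [0, 0, 0], [0, 0, 0], [0, 0, 0], [0, 0, 0], [0, 0, 0], [0, 0, 0]])

```text
time_s: 21.05
eef_pos: [0.3469, -0.0792, 0.254]
eef_rot: [[-0.014, -0.001, -1.0], [1.0, -0.001, -0.014], [-0.001, -1.0, 0.001]]
force: [0.8, -0.1, -0.0]
width: -0.002
```

```bash
python3 - <<'E'
from h import *
go(); cap('wrist','wrist12'); cap('top','top12'); cap('side','side12')
t=cv2.imread('pics/top12.png')[120:290,150:420]; w=cv2.imread('pics/side12.png')[120:340,200:480]
cv2.imwrite('pics/c12.png',np.vstack([cv2.resize(t,(432,272),interpolation=2),cv2.resize(w,(420,330)).copy() if 0 else cv2.resize(w,(432,320))]))
E
```

```text
at [ 0.3469 -0.0792  0.254 ] th 90.79 grip -0.002 F [ 0.8 -0.1 -0. ] t 21.05
```

View pics/c12.png

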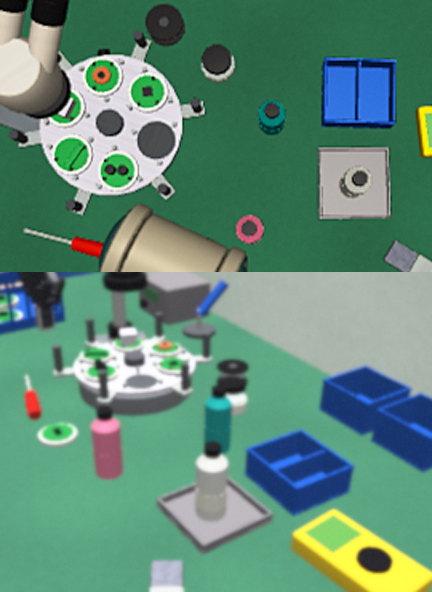

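View pics/wrist12.png

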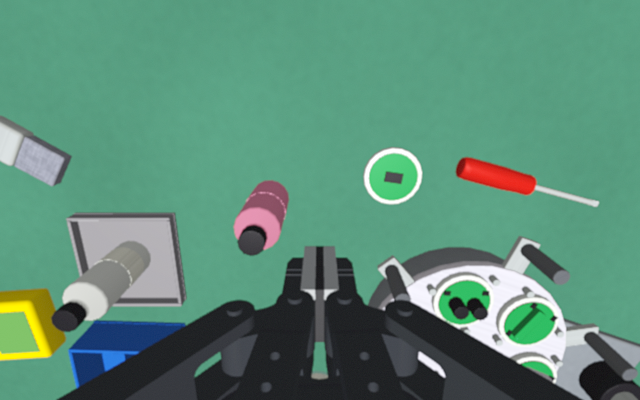

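The can is now at the lens (top crop (67,105)), the empty nest is opposite at (158,140), and the bottle stands in the tray. I check the numbers.

```bash
python3 - <<'E'
from h import *
def dk(tag,pts):
    t=cv2.imread(f'pics/{tag}.png').max(2)
    out=[]
    for u,v in pts:
        u0,v0=int(u)-7,int(v)-7; m=(t[v0:v0+15,u0:u0+15]<75); ys,xs=np.nonzero(m); out.append((xs.mean()+u0,ys.mean()+v0))
    return np.array(out)
pts=[(237.8,145.1),(272.4,187.1),(252.6,238.3),(197.8,248.6)]
print('post pixel shift',(dk('top12',pts)-dk('top0',pts)).round(2).tolist())
h=cv2.imread('pics/side12.png'); cv2.imwrite('pics/s12c.png',cv2.resize(h[130:220,220:350],(780,540),interpolation=cv2.INTER_CUBIC))
# predicted can top centre & nest centre
lens=C+.08*np.array([np.cos(np.radians(A0+90)),np.sin(np.radians(A0+90))])
print('can top pred side',proj('side12',[*lens,.098]),'dish',proj('side12',[*lens,.07]))
t=cv2.imread('pics/top12.png'); cv2.imwrite('pics/t12c.png',cv2.resize(t[150:220,160:280],(720,420),interpolation=cv2.INTER_CUBIC))
for n in ('top0','top12'):
    hh=cv2.cvtColor(cv2.imread(f'pics/{n}.png'),cv2.COLOR_BGR2HSV)
# bottle
W=cloud('top12'); m=(abs(W[...,0]-.481)<.05)&(abs(W[...,1]+.311)<.05)&(W[...,2]>.11); print('cap top',np.nanmedian(W[m],0).round(4))
E
```

```text
post pixel shift [[-0.06, 0.05], [-0.5, -0.11], [0.0, 0.0], [0.08, -0.01]]
can top pred side [282.16502832 160.52032033] dish [282.57816516 168.63051415]
cap top [ 0.4786 -0.306   0.1287]
```

View pics/s12c.png

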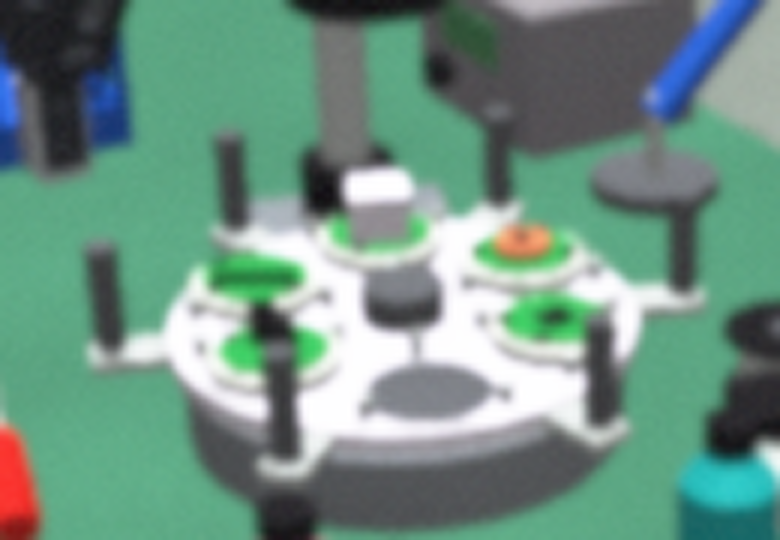

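View pics/t12c.png

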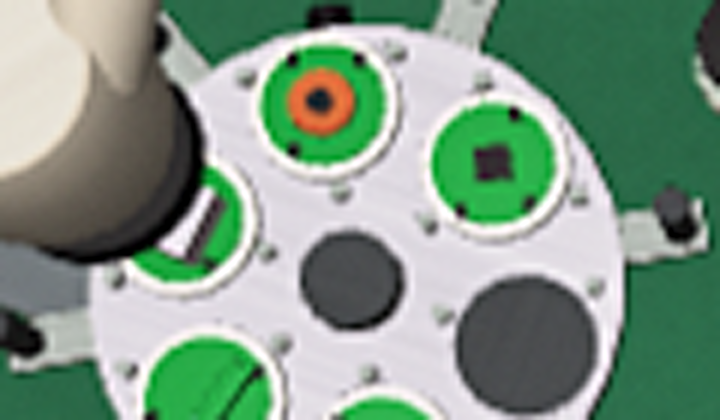

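The posts are back on their start pixels to within 0.1 px for three of them. The can top is at side (283.2,160.8) against a predicted (282.2,160.5). The bottle is a few mm from the tray centre and the arm is clear, so I hand in.

```bash
python3 -c "
from h import *
print(env.job_done()); go()"
```

```text
the job is handed in; nothing more can be done
None
the job is handed in; nothing more can be done
```

The job is done and handed in; it reports no verdict, so the result rests on my last checks.

- **Bottle:** I gripped the white bottle by its body and stood it in the grey tray. In the last pictures it is upright and released, with its cap about 5 mm from the tray's centre.
- **Table:** I pushed it anticlockwise by its posts with shut fingers, three stops of 60°. The can module is under the lens and the modules are in their nests.
- **Stop check:** In the top view three posts are back on their starting pixels within 0.1 px. The fourth differed by 0.5 px (about 1.5 mm), probably because the bottle had stood beside it in the first picture. The can's top is within about 1 px of where it should be in the side view, roughly 2–3 mm.
- **Other things:** The arm was clear of everything at hand-in, about 21 s into the 72 s. I did not see anything else moved, but I did not measure the jar, spool, screwdriver, spare, brush or meter again.
- **Disagreements:** The first two-view heights from the side camera put the post tops at 99–105 mm, against 115 stated, but the wrist view gave 114. My first wrist-view mask for the bottle's cap was also wrong, so I read that pixel by eye.

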